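# Find the pitch leaf for each screw

### The job

Hook behind the far lip of the gauge tray and draw it about 10 cm nearer to you. Then take the pitch leaves from it one at a time and try them, teeth down, in the threads of the two clamped screws: when a leaf seats fully in a screw's thread, lay it flat on the clipboard in front of that screw before taking the next, and stand a leaf that fits neither back in a slot of the tray. When each clipboard holds its leaf and every other leaf stands upright in the tray, push the tray back to about where it stood, leaving the other things on the bench alone.

Things in the scene. Friction and masses are not known exactly. Their poses are not given: they have to be found in the camera images.
- tray: loose grey steel gauge tray, 120 mm deep (x, with lips), 236 wide (y), 40 high, 0.4 kg without leaves; takes 4 to 10 N to drag. Origin under its centre, x to its far wall (away from the robot), z up. Inside, a wooden rack with five slots for leaves. A leaf in a slot stands with its x along the tray's x (either way round), grip point 66 mm above the tray's underside
- tray_slot (a point): first of the five slots in the tray's rack: centre of its floor, 4 mm above the tray's underside and 84 mm from the tray's centre at its -y end; axes as the tray. The slots run along x, side by side every 42 mm towards +y, each 9 mm wide up to 22 mm above its floor, then a V mouth opening to 42 mm wide at 35 mm above it; a leaf stands in it at most 8 degrees aslant
- tray_lip (a point): outer edge of the tray's far lip, at the middle of its width and at its top, 40 mm above the bench; axes as the tray. The lip stands out 8 mm from the wall and is 4 mm thick; the bench behind it is clear
- leaf_a_grip (a point): leaf A: steel pitch leaf, unmarked; may be absent. Flat comb 84 mm long (its x), 6 thick (y), teeth down, a tooth in the middle; teeth 5 to 9 mm deep, pitch 9 to 16 mm, unlike on every leaf. Black grip tab 24 mm wide (x), 12 thick (y), from 36 to 82 mm above the tooth tips. 0.11 kg. This point: middle of the tab, 62 mm above the tips; grip here across the 24 mm
- leaf_b_grip (a point): leaf B: steel pitch leaf, unmarked; may be absent. Flat comb 84 mm long (its x), 6 thick (y), teeth down, a tooth in the middle; teeth 5 to 9 mm deep, pitch 9 to 16 mm, unlike on every leaf. Black grip tab 24 mm wide (x), 12 thick (y), from 36 to 82 mm above the tooth tips. 0.11 kg. This point: middle of the tab, 62 mm above the tips; grip here across the 24 mm
- leaf_c_grip (a point): leaf C: steel pitch leaf, unmarked; may be absent. Flat comb 84 mm long (its x), 6 thick (y), teeth down, a tooth in the middle; teeth 5 to 9 mm deep, pitch 9 to 16 mm, unlike on every leaf. Black grip tab 24 mm wide (x), 12 thick (y), from 36 to 82 mm above the tooth tips. 0.11 kg. This point: middle of the tab, 62 mm above the tips; grip here across the 24 mm
- leaf_d_grip (a point): leaf D: steel pitch leaf, unmarked; may be absent. Flat comb 84 mm long (its x), 6 thick (y), teeth down, a tooth in the middle; teeth 5 to 9 mm deep, pitch 9 to 16 mm, unlike on every leaf. Black grip tab 24 mm wide (x), 12 thick (y), from 36 to 82 mm above the tooth tips. 0.11 kg. This point: middle of the tab, 62 mm above the tips; grip here across the 24 mm
- leaf_e_grip (a point): leaf E: steel pitch leaf, unmarked; may be absent. Flat comb 84 mm long (its x), 6 thick (y), teeth down, a tooth in the middle; teeth 5 to 9 mm deep, pitch 9 to 16 mm, unlike on every leaf. Black grip tab 24 mm wide (x), 12 thick (y), from 36 to 82 mm above the tooth tips. 0.11 kg. This point: middle of the tab, 62 mm above the tips; grip here across the 24 mm
- station_1_groove (a point): top of the 40 mm screw clamped level in V-blocks (fixed base 90 x 200 mm): on the crests, 80 mm above the bench, over the middle of the groove at half length. y along the screw; thread 55 mm either way, yokes beyond reach 98 mm above the bench. The right leaf, upright and in line, sinks over 5 mm below the crests; a wrong one's tips stay on them, within 2 mm
- station_2_groove (a point): top of the 55 mm screw clamped level in V-blocks (fixed base 90 x 200 mm): on the crests, 87.5 mm above the bench, over the middle of the groove at half length. y along the screw; thread 55 mm either way, yokes beyond reach 98 mm above the bench. The right leaf, upright and in line, sinks over 7 mm below the crests; a wrong one's tips stay on them, within 2 mm
- board_1: clipboard with a report sheet on the bench in front (robot's side) of station 1 (the 40 mm screw), 120 mm (x) by 160 mm (y), 3 mm thick, fixed. Origin under its centre, x towards the station, y about along its screw, z up. A leaf lying flat on it has its grip point about 9 mm above the bench
- board_2: the like clipboard in front of station 2 (the 55 mm screw), same size and axes
- test_block: bystander: round steel hardness test block, 64 mm across, 14 mm high; origin under its centre
- loupe: bystander: black stand magnifier, 44 mm across, 48 mm high; origin under its centre
- mic_case: bystander: wooden micrometer case, 60 x 130 x 30 mm; origin under its centre
Things that resemble listed ones, but are neither listed nor needed, are in the scene too. What is shaped like the part that bears leaf_c_grip but turquoise or yellow is not meant.

How it is judged (in metres and radians):
On the way, in this order (a step that is already met when the one before it is completed fails the run):
1. the tray has been drawn at least 7 cm from where it stood, by fingers that bear on it at its far lip (distance of tray from where it was at the start of the episode above 0.07 m and contact force between the fingers and tray above 0.5 N and x of the grasp point in the frame of tray above 0.035 m), for 0.1 s.
2. a fitting leaf sits fully in the thread of its screw, upright and in line with it (((x of leaf_b_grip in the frame of station_1_groove between -0.01 and 0.01 m and y of leaf_b_grip in the frame of station_1_groove between -0.03 and 0.03 m and z of leaf_b_grip in the frame of station_1_groove below 0.0582 m and angle between leaf_b_grip's own z axis and vertical below 0.14 rad and angle between the x axis of leaf_b_grip and the y axis of station_1_groove, either way round below 0.1 rad) or (x of leaf_d_grip in the frame of station_2_groove between -0.01 and 0.01 m and y of leaf_d_grip in the frame of station_2_groove between -0.03 and 0.03 m and z of leaf_d_grip in the frame of station_2_groove below 0.056 m and angle between leaf_d_grip's own z axis and vertical below 0.14 rad and angle between the x axis of leaf_d_grip and the y axis of station_2_groove, either way round below 0.1 rad))), for 0.2 s.
3. with that leaf laid on the clipboard of its screw, the other fitting leaf sits fully in the other screw (((x of leaf_b_grip in the frame of board_1 between -0.07 and 0.07 m and y of leaf_b_grip in the frame of board_1 between -0.07 and 0.07 m and z of leaf_b_grip in the frame of board_1 below 0.016 m and angle between leaf_b_grip's own z axis and vertical above 1.35 rad and x of leaf_d_grip in the frame of station_2_groove between -0.01 and 0.01 m and y of leaf_d_grip in the frame of station_2_groove between -0.03 and 0.03 m and z of leaf_d_grip in the frame of station_2_groove below 0.056 m and angle between leaf_d_grip's own z axis and vertical below 0.14 rad and angle between the x axis of leaf_d_grip and the y axis of station_2_groove, either way round below 0.1 rad) or (x of leaf_d_grip in the frame of board_2 between -0.07 and 0.07 m and y of leaf_d_grip in the frame of board_2 between -0.07 and 0.07 m and z of leaf_d_grip in the frame of board_2 below 0.016 m and angle between leaf_d_grip's own z axis and vertical above 1.35 rad and x of leaf_b_grip in the frame of station_1_groove between -0.01 and 0.01 m and y of leaf_b_grip in the frame of station_1_groove between -0.03 and 0.03 m and z of leaf_b_grip in the frame of station_1_groove below 0.0582 m and angle between leaf_b_grip's own z axis and vertical below 0.14 rad and angle between the x axis of leaf_b_grip and the y axis of station_1_groove, either way round below 0.1 rad))), for 0.2 s.
At the end, for the whole second after the job is handed in: Each fitting leaf lies flat on the clipboard of its screw, grip point within 70 mm of the board's centre in x and y; every other leaf stands upright (within 14 degrees) at the bottom of a tray slot; the tray stands flat and still, within 6 cm of where it began (x of leaf_b_grip in the frame of board_1 between -0.07 and 0.07 m and y of leaf_b_grip in the frame of board_1 between -0.07 and 0.07 m and z of leaf_b_grip in the frame of board_1 below 0.016 m and angle between each of leaf_b_grip, leaf_d_grip's own z axis and vertical above 1.35 rad and x of leaf_d_grip in the frame of board_2 between -0.07 and 0.07 m and y of leaf_d_grip in the frame of board_2 between -0.07 and 0.07 m and z of leaf_d_grip in the frame of board_2 below 0.016 m and x of leaf_a_grip in the frame of tray between -0.015 and 0.015 m and y of leaf_a_grip in the frame of tray between -0.105 and 0.105 m and z of each of leaf_a_grip, leaf_c_grip, leaf_e_grip in the frame of tray below 0.0695 m and angle between each of leaf_a_grip, leaf_c_grip, leaf_e_grip's own z axis and vertical below 0.25 rad and x of leaf_c_grip in the frame of tray between -0.015 and 0.015 m and y of leaf_c_grip in the frame of tray between -0.105 and 0.105 m and x of leaf_e_grip in the frame of tray between -0.015 and 0.015 m and y of leaf_e_grip in the frame of tray between -0.105 and 0.105 m and distance of tray from where it was at the start of the episode below 0.06 m and angle between tray's own z axis and vertical below 0.08 rad and linear speed of tray below 0.02 m/s); the robot touches nothing.
It fails at once if the test block is moved more than 3 cm (distance of test_block from where it was at the start of the episode above 0.03 m).
It fails at once if the loupe is moved more than 3 cm (distance of loupe from where it was at the start of the episode above 0.03 m).
It fails at once if the micrometer case is moved more than 3 cm (distance of mic_case from where it was at the start of the episode above 0.03 m).
It fails at once if the tray is tipped up by more than 20 degrees (angle between tray's own z axis and vertical above 0.35 rad).
Of leaf_a, leaf_c, leaf_e only 2 to 3 are there at a start; the rules pass over those that are not, and their reading is None.
At some moment in a run one of tray may be knocked a few centimetres aside while the robot is not near it.
It also fails if it takes over 210 s, if anything falls off the work surface, if the arm or the gripper's body presses on something with over 40 N, if the wrist force passes 120 N, or if a joint passes its speed limit or range.

### The arm

A 6-joint arm with a two-finger parallel gripper is mounted at the origin on the work surface. World frame = base frame: x ahead of the robot, y to its left, z up, the work surface at z = 0. Lengths are in mm, angles in rad, forces in N, time in s.
With the tool pointing down it reaches from about 400 to 825 mm from the base axis. Payload 7 kg.
Tool frame: the origin (TCP) lies at the very end of the fingers, on their centre line; the grasp point (between the pads) lies 19 mm behind it; z points along the fingers, y is the line along which they close (so a half turn about z gives the same grasp; the last joint's range is limited). The gripper opens to 88 mm and grips with 3 to 60 N. Pads are 19 mm wide; open, the fingers measure 130 mm over their backs; the gripper's body (78 mm by 193 mm) begins 47 mm behind the grasp point.
Start: joints at [1.524, 0.359, 0.012, 0, -1.224, -0.288], TCP at [221.8, 637.495, 226.561] pointing down, gripper open.
Joint ranges: [-3.07, 3.07], [-1.43, 2.12], [-1.02, 1.25], [-3.03, 1.67], [-3.05, -0], [-3.03, 3.03]. Speed limits (rad/s): [2.39, 2.39, 3.01, 3.14, 3.14, 3.14].

### API

Orientations are given as a unit quaternion [x, y, z, w].
In Python, from plant import bot gives the robot as it stands. Calls block until the motion is done:
- bot.move_ptp(position, orientation): joint-space move of the TCP to a pose.
- bot.line_to(position, velocity=150, ori=None): straight line of the TCP; ori=None keeps the orientation; velocity is the mean speed in mm/s.
- bot.move_joints(angles): joint-space move.
- bot.move_gripper(opening, force=None): finger opening in mm; force is the grip in N (None keeps the last); returns when the fingers have stopped.
- bot.pause(seconds).
- bot.solve_ik(position, orientation): joint angles nearest the present ones, or None.
- bot.read_state(): the state.
- bot.camera(name): name is "scene" or "top"; returns the picture (400x640x3 uint8, red, green, blue); there is no depth.
- bot.get_calibration(name): a dict with "fx", "fy", "cx", "cy" (pixels), "view" (4x4, takes a point from world to camera coordinates). Camera axes: x right, y up, looking along -z (the intrinsics and any distortion apply to the point x, -y, -z); pixel columns grow to the right and rows downward; lengths in mm; the calibration is good to about 2 mm. A picture is of the moment at which its call begins. get_calibration takes no time and is no camera call.
A pose or a line that the arm cannot do raises bot.Unreachable and nothing moves.
- bot.close_job(): hands the job in; it is judged then, once.
The state is a dict: "t": time; "joint_pos": joint angles; "qvel": joint speeds; "tau": joint torques, N m; "tcp_pos": TCP position; "eef_rot": TCP orientation; "contact_force": force on the tool from outside, world axes, zero at the start; "moment": the same for the moment, N m; "width": finger opening in mm; "finger_force": force on a finger pad.
Only numpy, scipy, OpenCV 4.12 (cv2) and the standard library are available. Lean on these libraries where they do the work, as an engineer would, in place of code of your own. Each camera call takes 0.05 s, during which the arm holds its last target. There are 200 camera calls.

## Working session

There is one attempt and no reset: what is moved stays moved. The work goes in short steps, each a Python script; the robot and the scene stay as the last script left them, time stands still between calls to the robot, and variables do not carry over. Pictures are saved under pics/ and viewed, at most 14 in all, crops included, and the job is handed in when it is done.

```bash
ls; mkdir -p pics
cat > h.py <<'E'
import numpy as np, cv2
from plant import bot
def snap(n):
    im={c:bot.camera(c) for c in ("scene","top")}
    for c in im: cv2.imwrite(f"pics/{n}_{c}.png",im[c][:,:,::-1])
    return im
E
python3 - <<'E'
from h import *
im=snap("a")
for c in im:
    k=bot.get_calibration(c); print(c,{a:(np.round(v,3).tolist()) for a,v in k.items()})
s=bot.read_state(); print(s)
E
```

```text
pics
scene {'fx': 510.899, 'fy': 510.899, 'cx': 323.08, 'cy': 200.047, 'view': [[0.567, 0.824, -0.009, -326.377], [-0.664, 0.463, 0.587, 348.786], [0.488, -0.327, 0.809, -1566.255], [0.0, 0.0, 0.0, 1.0]]}
top {'fx': 487.14, 'fy': 487.14, 'cx': 312.386, 'cy': 187.215, 'view': [[-0.015, -1.0, -0.001, -13.526], [0.994, -0.015, 0.11, -621.018], [-0.11, 0.0, 0.994, -1494.915], [0.0, 0.0, 0.0, 1.0]]}
{'t': 0.1, 'joint_pos': array([ 1.52409041e+00,  3.59314074e-01,  1.11464086e-02, -3.23599041e-04,
       -1.22408792e+00, -2.88110056e-01]), 'qvel': array([-9.91198677e-04, -1.84545239e-03,  2.56585976e-03, -5.59162299e-04,
       -9.78879104e-04,  6.60411107e-05]), 'tau': array([-1.73144112e-03, -5.84163666e+01,  2.93753886e+01,  7.01547682e+00,
        1.02155012e-02, -5.13510838e-05]), 'tcp_pos': array([221.67209932, 637.09797622, 225.71265381]), 'eef_rot': array([ 9.86010524e-01, -1.66681407e-01, -6.31708956e-05,  7.42637671e-04]), 'contact_force': array([0.20134446, 0.52287571, 0.12213719]), 'moment': array([-0.04082891, -0.01652088, -0.00111525]), 'finger_force': 0.0, 'width': 87.57393271907026}
```

View pics/a_scene.png

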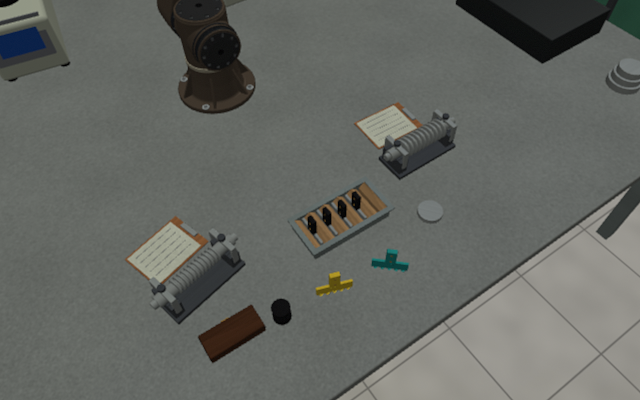

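View pics/a_top.png

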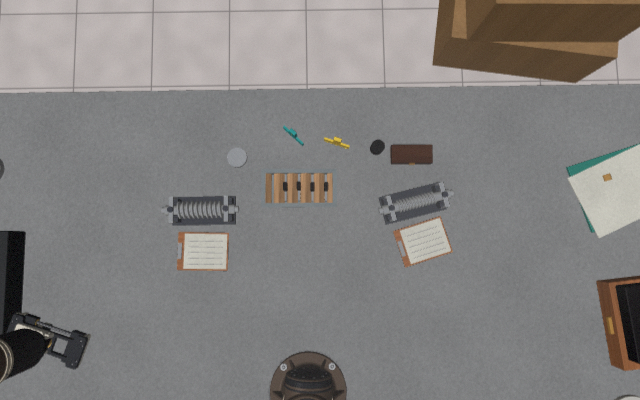

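The scene shows the tray near scene (341,217) / top (300,188), stations at top (201,210) and (416,203) with their boards below, and yellow and turquoise decoy leaves lying behind the tray. I'll enlarge these areas.

Run:
```python
import cv2,numpy as np
t=cv2.imread("pics/a_top.png");s=cv2.imread("pics/a_scene.png")
z=lambda im,x,y,w,h,f:cv2.resize(im[y:y+h,x:x+w],None,fx=f,fy=f,interpolation=cv2.INTER_CUBIC)
a=np.vstack([np.hstack([z(t,155,160,100,75,4),z(t,370,160,100,75,4)]),np.hstack([z(s,360,100,100,75,4),z(s,150,225,100,75,4)])])
cv2.imwrite("pics/c1.png",a)
b=np.hstack([z(t,255,160,80,60,5),z(s,285,180,80*7//5,84*5//5,5)[:300,:400]])
b=np.vstack([z(t,255,163,100,37,8),z(s,285,178,114,82,7)[:, :800][:300]]) if 0 else None
A=z(t,255,163,90,50,5); B=z(s,280,175,120,85,6.5)
A=cv2.copyMakeBorder(A[:, :],0,0,0,B.shape[1]-A.shape[1],cv2.BORDER_CONSTANT)
c=np.vstack([A,B])
c=c[:600+0]
cv2.imwrite("pics/c2.png",cv2.resize(np.vstack([A,B]),(B.shape[1]*600//(A.shape[0]+B.shape[0]),600)));print(A.shape,B.shape)
```

```text
(250, 780, 3) (552, 780, 3)
```

View pics/c1.png

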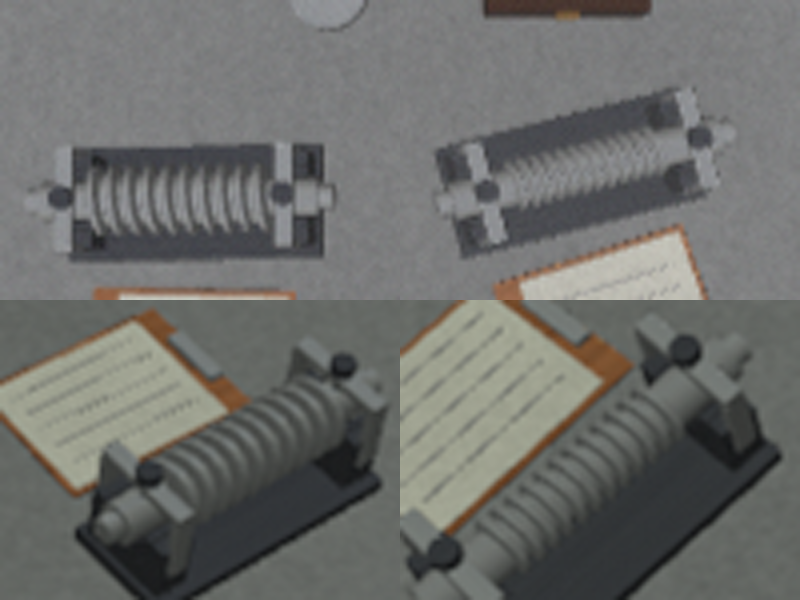

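View pics/c2.png

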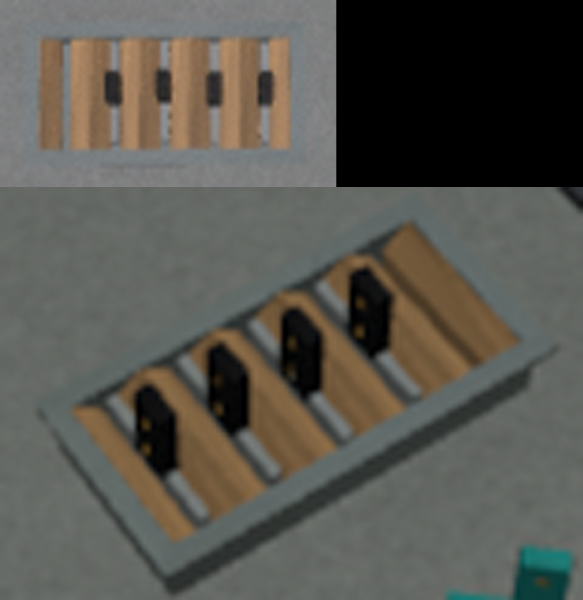

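Station 2 (55 mm, coarse thread) is on the left in the top view and station 1 (40 mm) on the right. The tray holds four black-tab leaves, with tabs at top (285,186), (299,186), (312,186) and (326,186). Its leftmost (+y) slot is empty. Next I'll triangulate the yoke knobs and locate the tray and boards.

```bash
cat >> h.py <<'E'
K={c:bot.get_calibration(c) for c in ("scene","top")}
def proj(c,P):
    k=K[c];V=np.array(k["view"]);p=(V[:3,:3]@np.atleast_2d(P).T).T+V[:3,3]
    return np.c_[k["cx"]+k["fx"]*p[:,0]/-p[:,2], k["cy"]-k["fy"]*p[:,1]/-p[:,2]]
def ray(c,uv):
    k=K[c];V=np.array(k["view"]);R=V[:3,:3]
    d=R.T@np.array([(uv[0]-k["cx"])/k["fx"],-(uv[1]-k["cy"])/k["fy"],-1.]);return -R.T@V[:3,3],d
def at_z(c,uv,z):
    o,d=ray(c,uv);return o+d*(z-o[2])/d[2]
def tri(a,b):
    o1,d1=ray("top",a);o2,d2=ray("scene",b)
    s=np.linalg.lstsq(np.c_[d1,-d2],o2-o1,rcond=None)[0];p,q=o1+s[0]*d1,o2+s[1]*d2
    return (p+q)/2,np.linalg.norm(p-q)
E
python3 - <<'E'
from h import *
np.set_printoptions(precision=1,suppress=True)
c=lambda x,y,ox,oy,f=4:(ox+x/f,oy+y/f)
S2=[tri(c(62,197,155,160),(397.5,143)),tri(c(283,194,155,160),(446,116))]
S2b=[at_z("top",c(62,199,155,160),98),at_z("top",c(283,196,155,160),98)]
S1=[tri(c(87,190,370,160),(161,287.5)),tri(c(300,137,370,160),(221.3,237.5))]
S1b=[at_z("top",(390.5,208.25),98),at_z("top",(444.5,194.75),98)]
print("S2",S2,S2b,np.mean(S2b,0));print("S1",S1,S1b,np.mean(S1b,0))
for n,S in(("S2",S2b),("S1",S1b)):
    d=S[0]-S[1];print(n,"yaw of y axis",np.arctan2(-d[0],d[1]),np.linalg.norm(d))
print("b2",at_z("top",(203,251.5),3),"b1",at_z("top",(423,242),3))
print("tray",at_z("top",(299.1,188),40),"tabs",[at_z("top",p,86) for p in((285.2,186.3),(298.9,186),(312.2,186.5),(325.9,186.5))])
# wood mask
im=bot.camera("top");h=cv2.cvtColor(im,cv2.COLOR_RGB2HSV)
m=cv2.inRange(h,(5,70,40),(25,255,255));m[:, :250]=0;m[:,350:]=0;m[:150]=0;m[230:]=0
r=cv2.minAreaRect(cv2.findNonZero(m));print(r,at_z("top",r[0],39))
E
```

```text
S2 [(array([527.8, 363.3,  17.1]), np.float64(135.28602132244572)), (array([589.5, 266.7, 197. ]), np.float64(125.38228380794213))] [array([552.4, 402.6,  98. ]), array([552.1, 237.2,  98. ])] [552.3 319.9  98. ]
S1 [(array([ 542.2, -350.7,  -20.8]), np.float64(145.0481146350424)), (array([ 603.4, -329.4,  228.5]), np.float64(123.01516894514556))] [array([ 546.8, -255.8,   98. ]), array([ 584.8, -419.1,   98. ])] [ 565.8 -337.4   98. ]
S2 yaw of y axis -0.0017796432473713012 165.36498411055393
S1 yaw of y axis 0.22893625164952264 167.68861098142915
b2 [425.3 325.5   3. ] b1 [ 444.5 -370.2    3. ]
tray [618.3  18.5  40. ] tabs [array([619.1,  59.3,  86. ]), array([619.4,  17.8,  86. ]), array([617.2, -22.5,  86. ]), array([616.6, -64. ,  86. ])]
((299.0, 187.5), (29.0, 66.0), 90.0) [619.9  18.8  39. ]
```

```bash
cat >> h.py <<'E'
from scipy.spatial.transform import Rotation as Ro
def down(yaw,tilt=0,):
    """tool down, closing axis (tool y) along world dir (cos,sin) of yaw; tilt about the closing axis"""
    y=np.array([np.cos(yaw),np.sin(yaw),0]);z=np.array([0,0,-1.]);x=np.cross(y,z)
    return (Ro.from_rotvec(tilt*y)*Ro.from_matrix(np.c_[x,y,z])).as_quat()
E
python3 - <<'E'
from h import *
np.set_printoptions(precision=2,suppress=True)
c=lambda x,y,ox,oy,f=4:(ox+x/f,oy+y/f)
for S in ([tri(c(62,197,155,160),(446,116)),tri(c(283,194,155,160),(397.5,143))],[tri(c(87,190,370,160),(221.3,237.5)),tri(c(300,137,370,160),(161,287.5))]): print(S,(S[0][0]+S[1][0])/2)
print(proj("scene",[[552.4,402.6,98],[546.8,-255.8,98]]))
for n,b in(("b1",(444,-370)),("b2",(425,325))):
  for yaw in np.arange(-3,3.2,.785)-.14:
    r=[]
    for t in (-1.2,-1,-.8,.8,1,1.2):
      g=62*np.cos(t)+6; q=down(yaw,t); zt=Ro.from_quat(q).as_matrix()[:,2]
      p=np.array([b[0],b[1],g])+19*zt
      r.append(int(bot.solve_ik(p,q) is not None))
    print(n,round(yaw,2),zt[:2],r)
print([bot.solve_ik(p,down(y)) for p,y in (((565,-337,150),1.57+.229),((565,-337,150),-1.57+.229),((552,320,150),1.57),((552,320,150),-1.57),((520,19,60),0),((520,19,60),3.14),((705,19,15),1.57),((705,19,15),-1.57))])
E
```

```text
[(array([555.93, 406.52,  92.4 ]), np.float64(5.417283619459072)), (array([555.8, 241. ,  91. ]), np.float64(6.0035771864359955))] [555.87 323.76  91.7 ]
[(array([ 550.18, -259.29,   89.9 ]), np.float64(3.4609240799763494)), (array([ 587.58, -420.98,   90.4 ]), np.float64(3.5690867073155657))] [ 568.88 -340.13   90.15]
[[443.32 114.46]
 [220.57 233.83]]
b1 -3.14 [ 0.   -0.93] [1, 1, 1, 0, 0, 0]
b1 -2.36 [ 0.66 -0.66] [1, 1, 1, 1, 0, 0]
b1 -1.57 [0.93 0.  ] [1, 1, 1, 1, 1, 1]
b1 -0.78 [0.66 0.66] [1, 1, 1, 1, 1, 1]
b1 0.0 [-0.    0.93] [0, 0, 0, 1, 1, 1]
b1 0.79 [-0.66  0.66] [0, 0, 1, 1, 1, 1]
b1 1.57 [-0.93  0.  ] [1, 1, 1, 1, 1, 1]
b1 2.36 [-0.66 -0.66] [1, 1, 1, 1, 1, 1]
b2 -3.14 [ 0.   -0.93] [1, 1, 1, 1, 1, 1]
b2 -2.36 [ 0.66 -0.66] [1, 1, 1, 1, 1, 1]
b2 -1.57 [0.93 0.  ] [1, 1, 1, 0, 0, 0]
b2 -0.78 [0.66 0.66] [1, 1, 1, 1, 1, 0]
b2 0.0 [-0.    0.93] [1, 1, 1, 1, 1, 1]
b2 0.79 [-0.66  0.66] [1, 1, 1, 1, 1, 1]
b2 1.57 [-0.93  0.  ] [0, 0, 0, 1, 1, 1]
b2 2.36 [-0.66 -0.66] [0, 1, 1, 1, 1, 1]
[array([-0.24,  0.38, -0.13,  0.  , -1.06, -1.1 ]), array([-0.24,  0.38, -0.13,  0.  , -1.06,  2.04]), array([ 0.83,  0.35, -0.18,  0.  , -1.04, -2.4 ]), array([ 0.83,  0.35, -0.18,  0.  , -1.04,  0.74]), array([ 0.41,  0.28, -0.54,  0.  , -0.75,  2.73]), array([ 0.41,  0.28, -0.54,  0.  , -0.75, -0.42]), array([ 0.3 ,  0.58, -0.14,  0.  , -0.85, -1.87]), array([ 0.3 ,  0.58, -0.14,  0.  , -0.85,  1.27])]
```

```bash
cat >> h.py <<'E'
def tray_pose():
    """centre (x,y) and yaw of the tray from the wood of its rack, top camera (calls for a clear view)"""
    im=bot.camera("top");h=cv2.cvtColor(im,cv2.COLOR_RGB2HSV)
    m=cv2.inRange(h,(5,70,40),(25,255,255));m[:, :245]=0;m[:,372:]=0;m[:140]=0;m[265:]=0
    m=cv2.morphologyEx(m,cv2.MORPH_OPEN,np.ones((2,2)))
    (c,s,a)=cv2.minAreaRect(cv2.findNonZero(m));b=cv2.boxPoints((c,s,a))
    P=np.array([at_z("top",p,39) for p in b]);L=[P[1]-P[0],P[2]-P[1]];d=max(L,key=np.linalg.norm)
    yaw=np.arctan2(-d[0],d[1]); yaw=(yaw+np.pi/2)%np.pi-np.pi/2
    return P.mean(0)[:2],yaw,[np.linalg.norm(l) for l in L]
E
python3 - <<'E'
from h import *
np.set_printoptions(precision=2,suppress=True)
print(tray_pose())
bot.move_gripper(0)
q=down(-1.57)
bot.move_ptp([703,19,200],q); bot.line_to([703,19,18],120)
f0=bot.read_state()["contact_force"]; print(f0)
for x in range(697,580,-6):
    bot.line_to([x,19,18],50); s=bot.read_state();print(x,s["tcp_pos"],s["contact_force"]-f0)
    if x>685 and False: pass
E
```

```text
(array([669.13, -11.59]), np.float64(-0.01556282635999473), [np.float64(262.4366529577696), np.float64(196.5042315331393)])
[-0.21  0.02  0.41]
697 [696.73  19.03  18.49] [ 0.44  0.53 -0.14]
691 [691.    19.12  18.34] [ 0.5  -0.15  0.64]
685 [685.28  19.19  18.33] [2.06 0.68 1.87]
679 [679.18  19.12  18.23] [1.61 1.35 0.21]
673 [673.05  19.02  18.16] [2.53 1.15 1.29]
667 [666.95  18.99  18.08] [3.11 1.02 0.56]
661 [660.84  18.95  17.96] [3.42 1.31 1.05]
655 [654.74  18.94  17.94] [2.51 0.95 1.8 ]
649 [648.65  18.96  17.9 ] [2.48 0.76 0.15]
643 [642.58  18.96  17.87] [1.57 0.01 0.26]
637 [636.61  18.95  17.9 ] [ 2.41  0.95 -0.48]
631 [630.69  18.96  17.97] [2.68 0.03 0.24]
625 [624.8   18.99  18.02] [ 0.39  1.43 -0.29]
619 [618.81  18.98  18.03] [2.13 0.39 0.71]
613 [612.79  18.99  18.04] [1.64 1.11 0.29]
607 [606.77  18.98  18.01] [1.44 1.46 0.53]
601 [600.76  18.96  17.98] [2.46 0.77 1.13]
595 [594.72  18.97  17.96] [1.68 0.49 0.09]
589 [588.73  18.93  17.97] [1.59 0.39 0.28]
583 [582.73  18.95  17.97] [1.44 1.15 0.49]
```

```bash
python3 - <<'E'
s=open('h.py').read()
s=s.replace("    (c,s,a)=cv2","    m=cv2.morphologyEx(m,cv2.MORPH_CLOSE,np.ones((3,9)))\n    n,l,st,_=cv2.connectedComponentsWithStats(m);m=np.uint8(l==1+np.argmax(st[1:,4]))\n    (c,s,a)=cv2")
open('h.py','w').write(s)
E
python3 - <<'E'
from h import *
np.set_printoptions(precision=2,suppress=True)
bot.line_to([605,19,18],100);bot.line_to([605,19,200],200)
bot.move_gripper(70)
bot.move_ptp([560,-170,250],down(np.pi))
im=snap("b")
a=cv2.resize(im["top"][180:265,240:360],None,fx=6,fy=6,interpolation=cv2.INTER_CUBIC)
cv2.imwrite("pics/b1.png",a[:,:,::-1])
print(tray_pose(),bot.read_state()["t"])
E
```

```text
(array([501.8 , -60.38]), np.float64(1.5506537497605866), [np.float64(55.99924294908325), np.float64(80.45490920880934)]) 15.3417
```

View pics/b1.png

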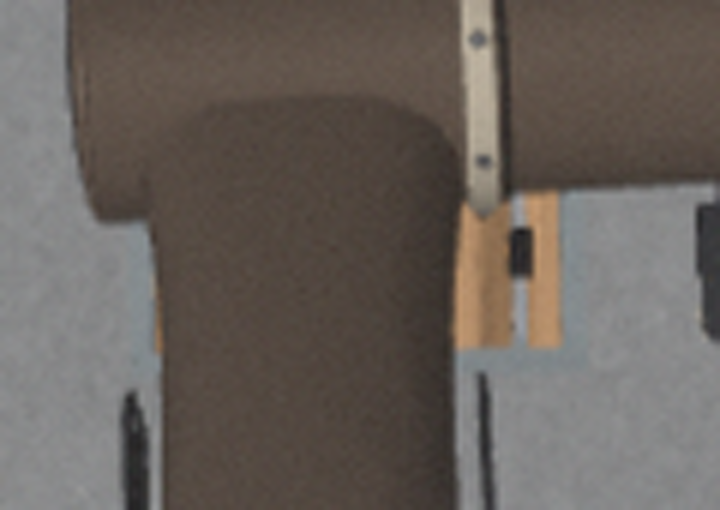

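The arm covers the tray, so I'll look from the station 2 side.

Run:
```python
from h import *
np.set_printoptions(precision=2,suppress=True)
bot.move_ptp([500,330,250],down(-1.57))
im=snap("d")
a=cv2.resize(im["top"][180:265,240:360],None,fx=6,fy=6,interpolation=cv2.INTER_CUBIC)
cv2.imwrite("pics/d1.png",a[:,:,::-1])
print(tray_pose(),bot.read_state()["t"])
```

```text
(array([506.67,  17.12]), np.float64(0.003168426558829207), [np.float64(207.17943936082378), np.float64(91.56503811221275)]) 17.3167
```

View pics/d1.png

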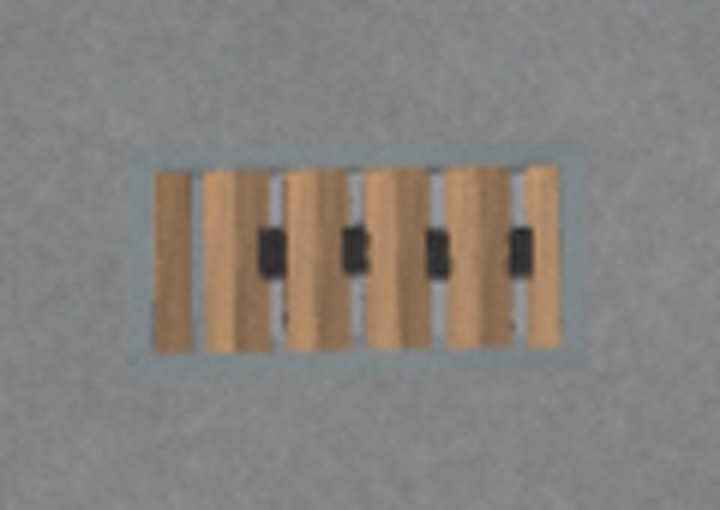

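The tray was drawn about 11 cm and all four leaves are still standing, tabs at crop (272,253), (356,251), (438,254) and (521,252). I'll write the pick/try/lay/return helpers and test the first leaf.

```bash
cat >> h.py <<'E'
ST={1:(np.array([567,-338.5]),.229,80.),2:(np.array([554,322.]),0.,87.5)}
BD={1:(436,-368),2:(425,325)}
def fz(): return bot.read_state()["contact_force"][2]
def tcp(): return bot.read_state()["tcp_pos"]
def tabs():
    """black tab tops (z=86) inside the tray"""
    c,yaw,_=tray_pose();im=bot.camera("top")
    m=cv2.inRange(im.max(2),0,60)
    poly=proj("top",[[c[0]+a,c[1]+b,45] for a,b in((-45,-108),(-45,108),(50,108),(50,-108))])
    w=np.zeros_like(m);cv2.fillPoly(w,[np.int32(poly)],255);m&=w
    n,l,st,ce=cv2.connectedComponentsWithStats(m)
    return c,yaw,[at_z("top",ce[i],86)[:2] for i in range(1,n) if st[i,4]>=12]
def look(): bot.move_ptp([500,330,230],down(-1.57)); return tabs()
def pick(p,yaw=0):
    q=down(np.pi+yaw);bot.move_gripper(60)
    bot.move_ptp([*p,150],q);bot.line_to([*p,47.5],120)
    bot.move_gripper(0,40);w=bot.read_state()["width"]
    bot.line_to([*p,175],150);print("grip",round(w,1),round(bot.read_state()["width"],1));return w
def try_leaf(n,span=8):
    c,a,zc=ST[n];u=np.array([-np.sin(a),np.cos(a)])   # screw axis
    q=down(a+(np.pi/2 if n==1 else -np.pi/2)); zt=zc+43
    bot.move_ptp([*c,zt+50],q);bot.line_to([*c,zt+6],120);bot.pause(.2);f0=fz();log=[]
    for sg in (1,-1):
        if sg<0: bot.line_to([*c,zt+4],60)
        z=zt+4;s=0
        while s<=span:
            p=c+sg*s*u
            bot.line_to([*p,z],25)
            bot.pause(.05);f=fz()-f0;d=zt-tcp()[2];log.append((sg*s,round(d,1),round(f,1)))
            if d>8.5 or (d>4.5 and f>10):
                bot.pause(.3);print("FIT",n,log[-4:],tcp());return p
            if f<5: z-=1
            elif f>14: z+=.7
            else: s+=1
    print("no fit",n,log);bot.line_to([*c,zt+60],150);return None
E
python3 - <<'E'
from h import *
np.set_printoptions(precision=2,suppress=True)
c,yaw,T=tabs();print(c,yaw,T)
T=sorted(T,key=lambda p:-p[1])
if len(T)==4 and 50<T[0][1]<70:
    pick(T[0],yaw); print(try_leaf(2),bot.read_state()["t"])
E
```

```text
[506.67  17.12] 0.003168426558829207 [array([511.57,  60.93]), array([513.06,  19.29]), array([510.83, -21.  ]), array([511.68, -62.58])]
grip 23.7 23.7
FIT 2 [(0, np.float64(6.9), np.float64(8.5)), (1, np.float64(6.9), np.float64(8.8)), (2, np.float64(6.9), np.float64(9.8)), (3, np.float64(7.0), np.float64(10.5))] [554.37 323.41 123.54]
[554. 325.] 28.6167
```

Seated about 7 mm down in station 2, where a wrong leaf would stay within 2 mm, so this leaf fits. I'll lay it on board 2.

```bash
cat >> h.py <<'E'
def lay(n,yaw,tilt):
    p0=tcp();bot.line_to([p0[0],p0[1],p0[2]+70],120)
    q=down(yaw,tilt);zt=Ro.from_quat(q).as_matrix()[:,2];h=np.array([zt[0],zt[1],0])
    g=62*np.cos(tilt)+3+3*abs(np.sin(tilt))
    e=np.array([*BD[n],g])-8*h+19*zt
    bot.move_ptp(e+[0,0,130],q);bot.line_to(e+[0,0,12],120);bot.pause(.2);f0=fz()
    for dz in range(10,-5,-1):
        bot.line_to(e+[0,0,dz],25);f=fz()-f0
        if f>4: break
    print("touch",dz,round(f,1));bot.move_gripper(45);bot.pause(.5)
    bot.line_to(tcp()-60*zt,100);bot.line_to(tcp()+[0,0,120],200)
E
python3 - <<'E'
from h import *
bot.line_to([554,322.5,tcp()[2]-1],20);bot.pause(.3);print(tcp(),fz())
lay(2,0,1.1)
print(bot.read_state()["t"])
bot.move_ptp([560,-200,300],down(np.pi))
im=snap("e")
a=np.vstack([cv2.resize(im["top"][185:285,150:270],None,fx=4,fy=3.,interpolation=cv2.INTER_CUBIC),cv2.resize(im["scene"][90:190,350:470],None,fx=4,fy=3,interpolation=cv2.INTER_CUBIC)])
cv2.imwrite("pics/e1.png",a[:,:,::-1])
E
```

```text
[554.49399992 323.00365041 123.60248179] 6.816856486343625
touch 9 5.5
37.125
```

View pics/e1.png

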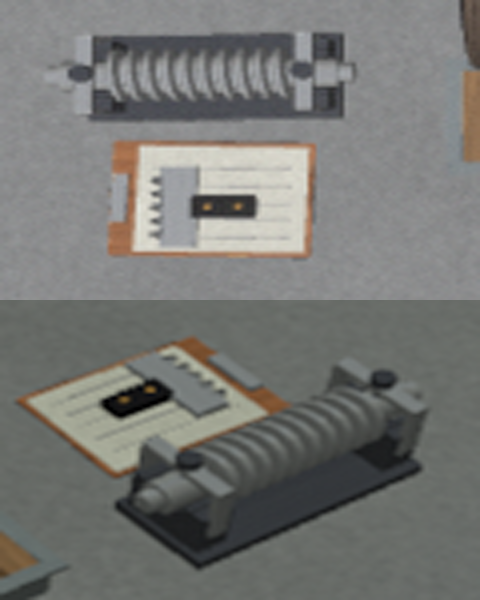

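Leaf lies flat on board 2, its tab at crop (223,206). I'll try the next leaf at station 1.

```bash
cat >> h.py <<'E'
import json
def cycle():
    """look, take the +y-most untried leaf, try it in screw 1"""
    c,yaw,T=look();T=sorted(T,key=lambda p:-p[1])
    print("tray",c,round(yaw,3),np.round(T,1).tolist(),"t",bot.read_state()["t"]);return c,yaw,T
def put_back(p,c,yaw):
    """stand the held leaf back where it was taken (TCP p, tray then at c,yaw)"""
    c2,y2,T=look();d=y2-yaw;R=np.array([[np.cos(d),-np.sin(d)],[np.sin(d),np.cos(d)]]);t=c2+R@(np.array(p)-c)
    print("tray now",c2,round(y2,3),"to",t,np.round(T,1).tolist())
    q=down(np.pi+y2);bot.move_ptp([*t,150],q);bot.line_to([*t,62],120);bot.pause(.15);f0=fz()
    for z in np.arange(60,45,-1.5):
        bot.line_to([*t,z],40);f=fz()-f0
        if f>5: break
    print("down",z,round(f,1));bot.move_gripper(60);bot.line_to([*t,150],150)
E
python3 - <<'E'
from h import *
np.set_printoptions(precision=2,suppress=True)
c,yaw,T=cycle();p=T[0];pick(p,yaw)
json.dump([list(p),list(c),yaw],open("held.json","w"))
print(try_leaf(1),bot.read_state()["t"])
E
```

```text
tray [506.67  17.12] 0.003 [[513.0, 20.0], [510.8, -21.0], [511.7, -62.6]] t 41.4583
grip 23.9 23.9
no fit 1 [(0, np.float64(-4.1), np.float64(-0.0)), (0, np.float64(-2.9), np.float64(0.2)), (0, np.float64(-2.0), np.float64(-0.3)), (0, np.float64(-1.0), np.float64(-0.0)), (0, np.float64(-0.4), np.float64(4.0)), (0, np.float64(-0.2), np.float64(9.6)), (1, np.float64(-0.3), np.float64(8.0)), (2, np.float64(-0.3), np.float64(8.2)), (3, np.float64(-0.3), np.float64(6.6)), (4, np.float64(-0.3), np.float64(6.7)), (5, np.float64(-0.3), np.float64(6.9)), (6, np.float64(-0.4), np.float64(8.4)), (7, np.float64(-0.4), np.float64(7.5)), (8, np.float64(-0.5), np.float64(8.1)), (0, np.float64(-3.7), np.float64(1.3)), (0, np.float64(-3.0), np.float64(-0.2)), (0, np.float64(-1.9), np.float64(0.7)), (0, np.float64(-1.0), np.float64(0.6)), (0, np.float64(-0.4), np.float64(4.0)), (0, np.float64(-0.2), np.float64(8.7)), (-1, np.float64(-0.2), np.float64(10.2)), (-2, np.float64(-0.2), np.float64(10.5)), (-3, np.float64(-0.2), np.float64(9.5)), (-4, np.float64(-0.2), np.float64(10.1)), (-5, np.float64(-0.1), np.float64(10.5)), (-6, np.float64(-0.1), np.float64(10.3)), (-7, np.float64(-0.0), np.float64(9.0)), (-8, np.float64(-0.1), np.float64(10.2))]
None 57.2333
```

Clean miss: the tips stayed on the crests over ±8 mm. I'll stand it back and try the next.

Run:
```python
from h import *
np.set_printoptions(precision=2,suppress=True)
p,c,yaw=json.load(open("held.json"));put_back(p,np.array(c),yaw)
c,yaw,T=cycle()
if len(T)==3:
    p=T[1];pick(p,yaw);json.dump([list(p),list(c),yaw],open("held.json","w"))
    print(try_leaf(1,7),bot.read_state()["t"])
```

```text
tray now [506.65  17.12] 0.004 to [512.98  20.  ] [[510.8, -21.0], [511.7, -62.6]]
down 46.5 13.0
tray [506.67  17.1 ] 0.003 [[510.6, 19.5], [510.8, -21.0], [511.7, -62.6]] t 67.4417
grip 23.7 24.3
FIT 1 [(-2, np.float64(4.7), np.float64(5.4)), (-3, np.float64(4.9), np.float64(6.3)), (-4, np.float64(5.0), np.float64(8.0)), (-5, np.float64(5.0), np.float64(10.4))] [ 567.69 -341.44  118.02]
[ 568.14 -343.37] 84.8167
```

Seated 5 mm in station 1 (needs over 3.8). Settle it, then lay it on board 1.

Run:
```python
from h import *
np.set_printoptions(precision=2,suppress=True)
bot.line_to([567.5,-340.5,tcp()[2]-1.5],20);bot.pause(.4);print(tcp(),fz())
lay(1,.229+np.pi/2,-1.1)
print(look(),bot.read_state()["t"])
im=snap("f")
a=np.vstack([cv2.resize(im["top"][165:265,365:485],None,fx=4,fy=3.,interpolation=cv2.INTER_CUBIC),cv2.resize(im["top"][175:275,240:360],None,fx=4,fy=3,interpolation=cv2.INTER_CUBIC)])
cv2.imwrite("pics/f1.png",a[:,:,::-1])
```

```text
[ 567.73 -340.96  118.  ] 12.65716397409666
touch 0 5.6
(array([506.67,  17.12]), np.float64(0.003168426558829207), [array([511.22,  19.32]), array([511.68, -62.58])]) 97.1333
```

View pics/f1.png

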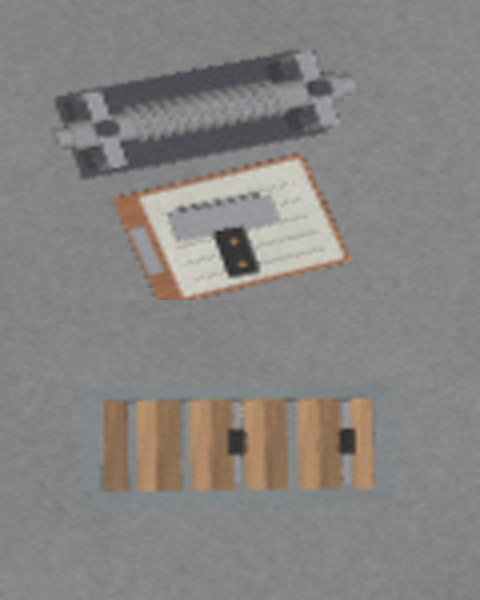

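Both leaves lie flat on their boards, tabs at crop (236,250) for board 1. The other two leaves stand upright in the tray at crop (237,441) and (347,441). Now I'll push the tray back.

Run:
```python
from h import *
np.set_printoptions(precision=2,suppress=True)
bot.move_gripper(0)
q=down(-1.57)
bot.move_ptp([415,18.5,200],q);bot.line_to([415,18.5,18],120)
bot.line_to([445,18.5,18],60);bot.line_to([543,18.5,18],45);bot.pause(.2)
bot.line_to([520,18.5,18],60);bot.line_to([520,18.5,200],150)
print(look(),bot.read_state()["t"])
im=snap("g")
a=np.vstack([cv2.resize(im["top"][110:290,150:480],None,fx=2,fy=1.8,interpolation=cv2.INTER_CUBIC),cv2.resize(im["scene"][150:270,260:425],None,fx=4,fy=2.2,interpolation=cv2.INTER_CUBIC)])
cv2.imwrite("pics/g1.png",a[:,:,::-1])
```

```text
(array([599.4 ,  16.05]), np.float64(0.0005434464951727946), [array([602.15,  19.91]), array([602.09, -63.71])]) 107.3917
```

View pics/g1.png

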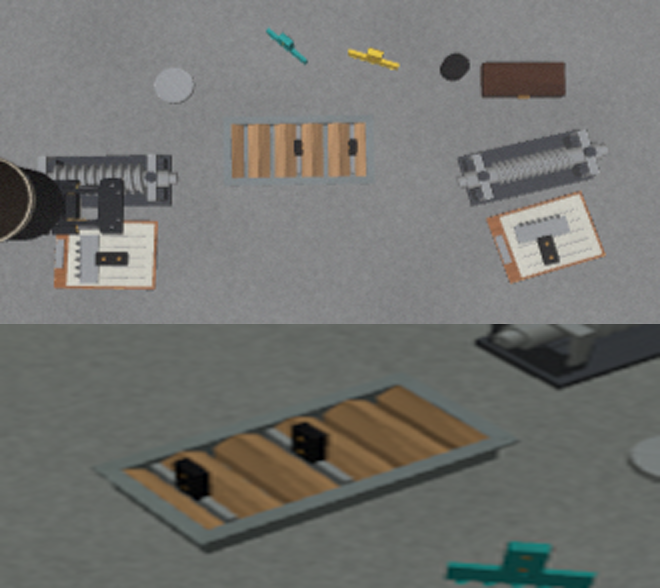

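The tray is about 18 mm from its start (60 mm allowed). Both leaves in it stand upright, both boards hold their leaves, and the bystanders are untouched. The robot is clear, so I'll hand in.

```bash
python3 -c "
from plant import bot
print(bot.close_job())"
```

```text
the job is handed in; nothing more can be done
None
```

The job is handed in at about 107 s of robot time, verdict not shown: each clipboard holds its fitting leaf flat, the other two leaves stand upright in the tray, and the tray is back within about 2 cm of its start; one of those two was never tried, since both fits were already found, and the other was tried only in screw 1.

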